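# Clip the air-filter cover shut on the bench load unit

### The job

The round air-filter cover on top of the load unit has been laid on its clips but is not fastened yet. With the fingertips, press its three rim tabs down one after another, in any order, until each has clicked fully home and the cover sits down flush all round. Only press: do not lift the cover off, and leave the jar on the unit and the other things on the bench where they are.

Things in the scene. Friction and masses are not known exactly. Their poses are not given: they have to be found in the camera images.
- load_unit: Fixed grey steel load unit, a box 240 (x) x 300 (y) x 115 mm high on rubber feet; origin on the bench under its middle, z up. At x = 0, y = +55 mm in its frame stands a round black intake collar (radius 59 mm) with three black clip housings around it, their tops 137 mm above the bench: there the cover's tabs seat.
- cover_centre (a point): Middle of the grille of the filter cover: a loose rigid grey plastic ring, 122 mm diameter, 5 mm thick, 90 g, with a 90 mm grille (slightly lower than the rim) and three tabs sticking out of its rim, 120 degrees apart. Legs under the tabs stand in the clip housings, so it slides or turns 1 mm at most. At the start it lies level, all tabs 8.5 mm above their seats, held up by sprung catches.
- tab1 (a point): Middle of the top of tab 1 (unit frame: -x side of the cover), a ribbed ear 26 mm wide, 24 long, 5 thick, 68 mm from the cover's centre. Top 150.5 mm above the bench at first, 142 when home. Pressed down it resists with 8 to 17 N for 4.5 mm, snaps past its catch and stops hard on its seat; a force stop under 20 N may be too early. It stays down, up to 1.5 mm high while other tabs are open (these at 9 mm).
- tab2 (a point): The same for tab 2 (in the load unit's frame on the +x, +y side of the cover, 60 degrees from +x towards +y).
- tab3 (a point): The same for tab 3 (in the load unit's frame on the +x, -y side of the cover, 60 degrees from +x towards -y).
- screw_jar: Loose small glass jar, radius 20 mm, 45 mm high, standing on the load unit's top (115 mm above the bench) beside the cover; origin at the centre of its underside. Leave it alone.
- screwdriver: Loose screwdriver lying on the bench to the left (+y) of the unit. Leave it alone.
- meter: Loose black handheld meter, 150 x 75 x 32 mm, lying on the bench to the left (+y) of the unit. Leave it alone.
- grinder: Loose grey angle grinder without disc, about 300 mm long and 70 mm high, lying on the bench to the right (-y) of the unit. Leave it alone.

How it is judged:
By the outcome, as a careful person would: the job done as asked, in the order asked, and still so for the second after the job is handed in, with the robot touching nothing.
It also fails if it takes over 38 s, if anything falls off the work surface, if the arm or the gripper's body presses on something with over 40 N, if the wrist force passes 120 N, or if a joint passes its speed limit or range.

### The arm

A 6-joint arm with a two-finger parallel gripper is mounted at the origin on the work surface. World frame = base frame: x ahead of the robot, y to its left, z up, the work surface at z = 0. Lengths are in mm, angles in rad, forces in N, time in s.
With the tool pointing down it reaches from about 300 to 850 mm from the base axis. Payload 5.4 kg.
Tool frame: the origin (TCP) lies at the very end of the fingers, on their centre line; the grasp point (between the pads) lies behind it (robot.grasp_offset is the z of the grasp point in the tool frame, in mm); z points along the fingers, y is the direction in which the jaws open and shut (so a half turn about z gives the same grasp; the last joint's range is limited). The gripper opens to 85 mm and grips with 20 to 120 N. Pads are 22 mm wide; open, the fingers measure 114 mm over their backs; the gripper's body (76 mm by 85 mm) begins 54 mm behind the grasp point. The pads swing forward as they close: fully open they stand 13 mm farther back than shut.
Start: joints at [0.906, 0.158, 1.597, -0, 1.386, -0.21], TCP at [252.594, 516.529, 231.299] pointing down, gripper open.
Joint ranges: [-2.91, 2.91], [-0.94, 2.29], [0.18, 2.7], [-1.29, 4.43], [0.17, 2.64], [-3, 3]. Speed limits (rad/s): [2.57, 2.57, 3.14, 3.14, 3.14, 3.14].

### API

Orientations are given as a unit quaternion [x, y, z, w].
In Python, from bench import status, vision, workorder, robot gives the robot as it stands.
- The arm moves only by the tool step_arm, never from a script. Its argument "commands" is one flat list of numbers, 5 for each row, row after row: the shift along the tool's x, y, z in mm, then the turn about the tool's z in degrees, then the closure in counts, from 0 (fully open) to 255 (shut). In form: [x, y, z, spin, claw, x, y, z, spin, claw, ...]. A call has 1 to 12 rows; each row is the pose to reach, as a shift and turn from the pose measured when the call began, along the tool's axes at that moment; what a row does not reach only later rows make up. A row lasts 1/8 s, in which the tool goes at most 62.5 mm and 10.7 degrees, less where a joint would pass 70% of its speed; a pose out of reach is approached as far as the arm can. A call with a gripper value outside its range is refused whole. The fingers move at their own pace and stop on an object; "force" is the grip in N (left out, the last holds). Time passes only in rows, so rows that repeat a pose let the fingers close. It gives the time, the measured TCP pose, the force and the opening at its end, in the units of the state.
- status.read_state(): the state, without advancing time (a new reading comes with each control period).
- vision.camera(name): name is "scene" or "side" or "wrist"; returns (picture, depth): 420x560x3 uint8, red, green, blue; 420x560 float32, mm along the optical axis (not along the pixel's ray), 0 where there is no reading.
- vision.calibration(name): a dict with "fx", "fy", "cx", "cy" (pixels), "k1" (the pictures are not rectified: a ray, as slopes to the right and down, at radius r is drawn at 1 + k1 r^2 times it, then the intrinsics apply), "extrinsics" (4x4, takes a point from camera to world coordinates). Camera axes: x right, y down, z forward; pixel columns grow to the right and rows downward; lengths in mm; the calibration is good to about 2 mm. A picture is of the moment at which its call begins: read the wrist's pose just before it. calibration takes no time and is no camera call; for the wrist camera it gives the pose at the moment of the call.
- workorder.job_done(): hands the job in, once; it reports no verdict.
The state is a dict: "time": time; "joints": joint angles; "qvel": joint speeds; "tau": joint torques, N m; "eef_pos": TCP position; "tcp_rot": TCP orientation; "force": force on the tool from outside, world axes, zero at the start; "ft_torque": the same for the moment, N m; "finger_gap": finger opening in mm.
Only numpy, scipy, OpenCV 4.12 (cv2) and the standard library are available. Lean on these libraries where they do the work, as an engineer would, in place of code of your own. Each camera call takes 0.05 s, during which the arm holds its last target.

## Working session

There is one attempt and no reset: what is moved stays moved. The work goes in short steps, Python scripts to look and compute and a tool call to move; the robot and the scene stay as the last step left them, time stands still between calls to the robot, and variables do not carry over. Pictures are saved under pics/ and viewed, and the job is handed in when it is done.

Besides the shell and the picture viewer there is one more tool, called after ">>>" as a command line: name --argument value ..., lists and objects as JSON in quotes. step_arm: Moves the arm, as the interface text tells. Its arguments: {"type":"object","properties":{"commands":{"type":"array"},"force":{"type":"number"}},"required":["commands"]}

```bash
ls; mkdir -p pics
python3 - <<'E'
from bench import status, vision, workorder, robot
import cv2,numpy as np
print(status.read_state()); print(robot.grasp_offset)
for n in ["scene","side","wrist"]:
    c=vision.calibration(n); p,d=vision.camera(n)
    print(n,{k:(np.round(v,4).tolist()) for k,v in c.items()})
    cv2.imwrite(f"pics/{n}0.png",p[:,:,::-1]); np.save(f"pics/{n}0.npy",d);
E
```

```text
pics
{'time': 0.0, 'joints': array([ 9.05869147e-01,  1.59050076e-01,  1.59825516e+00, -6.34626223e-06,
        1.38621853e+00, -2.10130350e-01]), 'qvel': array([ 0.00018871,  0.00015317,  0.00155539, -0.00083899,  0.00030705,
        0.00017927]), 'tau': array([-3.15341740e-04, -3.95995975e+01, -3.31433165e+01, -2.80632612e-04,
        8.21222638e-03, -4.60875029e-06]), 'eef_pos': array([252.23418339, 516.03856977, 230.30485276]), 'tcp_rot': array([ 2.25443004e-01,  9.74255880e-01, -8.75927138e-04, -4.06285139e-04]), 'force': array([0.02491578, 0.01770779, 0.01523916]), 'ft_torque': array([ 0.01903482, -0.04644494, -0.03830771]), 'finger_gap': 85.16054928810934}
-18.700000000000003
scene {'fx': 479.0889, 'fy': 479.0889, 'cx': 285.2882, 'cy': 220.8937, 'k1': -0.0031, 'extrinsics': [[-0.5623, 0.6819, -0.4679, 1183.5263], [0.8268, 0.4552, -0.3304, 427.3914], [-0.0123, -0.5726, -0.8197, 1271.0984], [0.0, 0.0, 0.0, 1.0]]}
side {'fx': 442.8138, 'fy': 442.8138, 'cx': 280.9807, 'cy': 214.824, 'k1': -0.0932, 'extrinsics': [[0.9449, -0.2618, 0.1966, 298.2007], [-0.3271, -0.7293, 0.601, -785.7911], [-0.0139, -0.6322, -0.7747, 1061.3393], [0.0, 0.0, 0.0, 1.0]]}
wrist {'fx': 371.0531, 'fy': 371.0531, 'cx': 276.4542, 'cy': 203.6036, 'k1': -0.0721, 'extrinsics': [[0.4389, 0.8675, 0.2343, 192.6818], [0.8986, -0.4234, -0.1156, 545.7566], [-0.0011, 0.2612, -0.9653, 372.4017], [0.0, 0.0, 0.0, 1.0]]}
```

View pics/scene0.png

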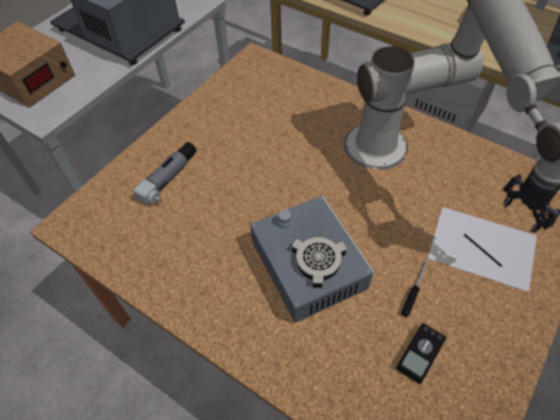

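View pics/side0.png

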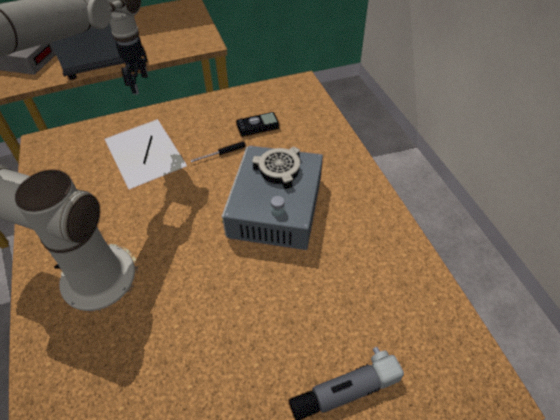

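View pics/wrist0.png

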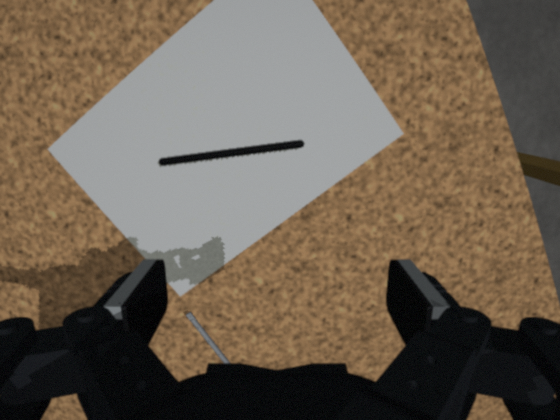

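The scene picture shows the cover at about (318,257) and the jar at (285,216). In the side picture they are at about (279,163) and (278,203). I'll zoom in and measure next.

```bash
cat > h.py <<'E'
import numpy as np,cv2
from bench import vision
def ray(c,u,v):
    K=np.array([[c['fx'],0,c['cx']],[0,c['fy'],c['cy']],[0,0,1.]])
    s=cv2.undistortPoints(np.array([[[u,v]]],float),K,np.array([c['k1'],0,0,0.]))[0,0]
    E=np.array(c['extrinsics']); return E[:3,3],E[:3,:3]@np.array([s[0],s[1],1.])
def onplane(c,u,v,z):
    o,d=ray(c,u,v); return o+d*(z-o[2])/d[2]
def tri(c1,p1,c2,p2):
    o1,d1=ray(c1,*p1);o2,d2=ray(c2,*p2)
    A=np.stack([d1,-d2],1); s=np.linalg.lstsq(A,o2-o1,rcond=None)[0]
    a=o1+s[0]*d1;b=o2+s[1]*d2; return (a+b)/2,np.linalg.norm(a-b)
def proj(c,P):
    E=np.array(c['extrinsics']);q=E[:3,:3].T@(np.asarray(P,float)-E[:3,3]);s=q[:2]/q[2];f=1+c['k1']*(s@s)
    return np.array([c['fx']*s[0]*f+c['cx'],c['fy']*s[1]*f+c['cy']])
E
python3 - <<'E'
import cv2
for n,(x,y) in {"scene":(240,190),"side":(215,130)}.items():
    p=cv2.imread(f"pics/{n}0.png"); q=cv2.resize(p[y:y+130,x:x+140],None,fx=5,fy=4.6*5/4.6*0+4.6 if 0 else 5*0.92,interpolation=cv2.INTER_CUBIC) if 0 else cv2.resize(p[y:y+120,x:x+140],None,fx=5,fy=5,interpolation=cv2.INTER_CUBIC)
    cv2.imwrite(f"pics/{n}0z.png",q)
E
```

```text
(no output)
```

View pics/scene0z.png

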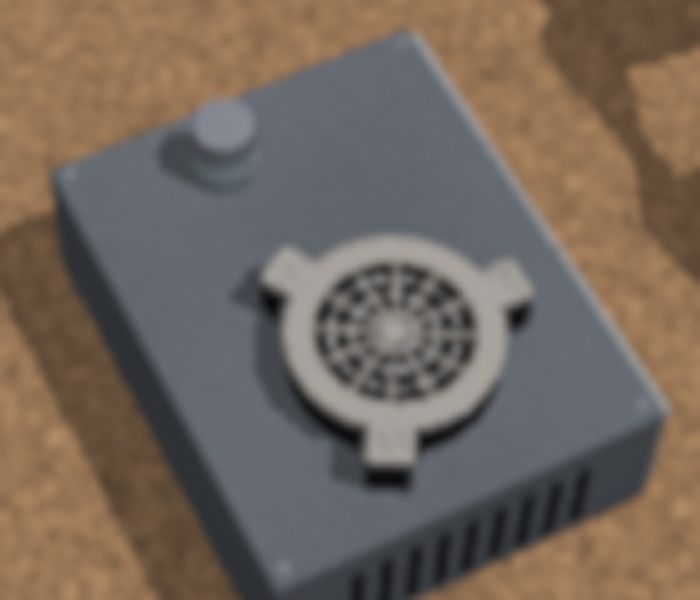

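View pics/side0z.png

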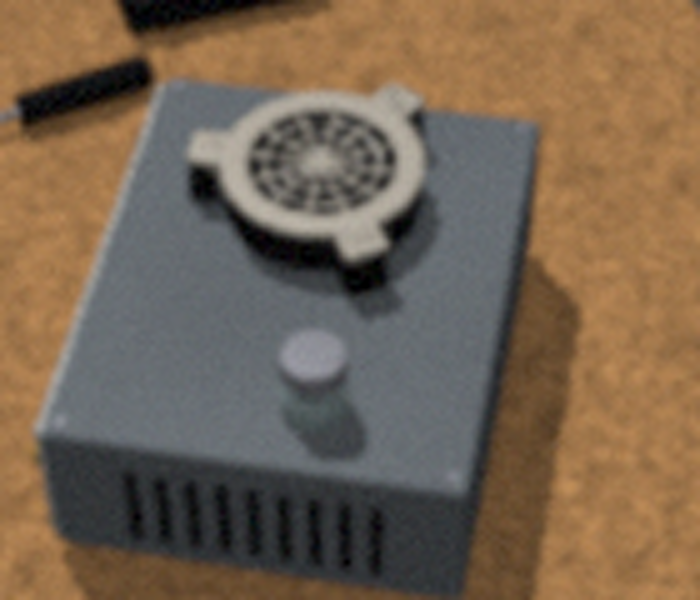

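Run:
```python
from h import *
np.set_printoptions(precision=1,suppress=True)
cs,cd=vision.calibration("scene"),vision.calibration("side")
S=dict(c=(394,331),t1=(510,281),t2=(390,447),t3=(288,272),jar=(224,127),screwA=(407,38))
D=dict(c=(319,161),t1=(211,149),t2=(400,102),t3=(363,242),jar=(313,356))
f=lambda p,o:((p[0]+.5)/5-.5+o[0],(p[1]+.5)/5-.5+o[1])
P={}
for k in D:
    P[k],e=tri(cs,f(S[k],(240,190)),cd,f(D[k],(215,130))); print(k,P[k],e, onplane(cs,*f(S[k],(240,190)),150.5), onplane(cd,*f(D[k],(215,130)),150.5))
for k in('t1','t2','t3'): 
    v=P[k]-P['c']; print(k,np.linalg.norm(v[:2]),np.degrees(np.arctan2(v[1],v[0])))
```

```text
c [588.8 115.1 149.2] 0.2826221492412496 [589.6 115.4 150.5] [588.2 113.9 150.5]
t1 [529.4 149.7 149.1] 6.459584825064491 [527.1 151.5 150.5] [531.3 145.5 150.5]
t2 [650.9 149.7 147.7] 2.9661949955599822 [650.8 151.1 150.5] [650.8 145.7 150.5]
t3 [590.1  45.6 148.5] 2.5394565455337794 [590.   46.8 150.5] [590.4  42.8 150.5]
jar [533.4 -35.1 158.2] 1.2528604633349096 [528.3 -38.  150.5] [535.8 -29.1 150.5]
t1 68.69851422703671 149.76466544527386
t2 71.09965032591853 29.138081418186626
t3 69.5735395038949 -88.87297500284903
```

>>> step_arm --commands '[-54,-21,-10,0,255,-108,-42,-20,0,255,-162,-64,-20,0,255,-216,-85,-20,0,255,-270,-106,-20,0,255,-324,-127,-20,0,255,-378,-148,-20,0,255,-432,-170,-20,0,255,-486,-191,-20,0,255,-539,-212,-20,0,255,-539,-212,-20,0,255,-539,-212,-20,0,255]' --force 60

```text
time: 1.65
eef_pos: [642.9, 89.4, 250.1]
tcp_rot: [0.226, 0.974, -0.001, -0.001]
force: [0.4, 0.3, 0.8]
finger_gap: -0.1
```

Run:
```python
from bench import status, vision
import cv2,numpy as np,json
s=status.read_state();print(s['time'],s['eef_pos'],s['tcp_rot'],s['force'],s['joints'],s['finger_gap'])
c=vision.calibration("wrist"); p,d=vision.camera("wrist")
json.dump({k:np.asarray(v).tolist() for k,v in c.items()},open('pics/w1.json','w'))
cv2.imwrite("pics/w1.png",p[:,:,::-1]); np.save("pics/w1.npy",d)
```

```text
1.65 [642.86428173  89.35224107 250.08520753] [ 2.25514263e-01  9.74239119e-01 -5.51639512e-04 -1.07284724e-03] [0.36801014 0.25851447 0.79812605] [-4.73587054e-02  3.39068411e-01  1.34536890e+00 -7.05418851e-04
  1.45946400e+00 -1.16313378e+00] -0.12392188820602697
```

View pics/w1.png

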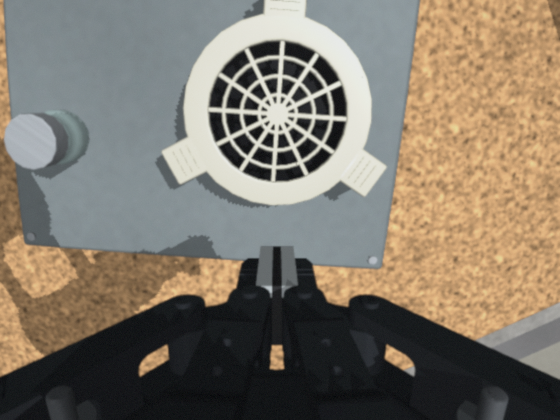

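The wrist picture shows the cover centre at (277,112). Tab 1 is at the top, near (285,5) and cut by the edge; tab 2 is at (362,172), tab 3 at (184,160) and the jar at (35,142).

Run:
```python
from h import *
import json
np.set_printoptions(precision=1,suppress=True)
c=json.load(open('pics/w1.json'));d=np.load('pics/w1.npy');p=cv2.imread('pics/w1.png')
cs=vision.calibration("scene");cd=vision.calibration("side")
f=lambda p,o:((p[0]+.5)/5-.5+o[0],(p[1]+.5)/5-.5+o[1])
W=dict(c=(277,112),t1=(285,5),t2=(361,171),t3=(185,160))
S=dict(c=(394,331),t1=(510,281),t2=(390,447),t3=(288,272));D=dict(c=(319,161),t1=(211,149),t2=(400,102),t3=(363,242))
for k in W:
    u,v=W[k]; o,r=ray(c,u,v); dd=np.median(d[max(0,v-2):v+3,u-2:u+3])
    E=np.array(c['extrinsics']); 
    print(k,'plane',onplane(c,u,v,150.5),'depth',o+r*dd,'triS',tri(c,W[k],cs,f(S[k],(240,190))),'triD',tri(c,W[k],cd,f(D[k],(215,130))))
# ring outline ellipse via mask projected to plane 150.5
m=((p.min(2)>150)&(p[:,:,2].astype(int)-p[:,:,0]<60)).astype(np.uint8)
m[230:]=0
n,l,st,ce=cv2.connectedComponentsWithStats(m); i=l[60,200]; print(i,st[i])
ct=max(cv2.findContours((l==i).astype(np.uint8),0,1)[0],key=len)[:,0]
Q=np.array([onplane(c,*q,150.5) for q in ct if q[1]>0])[:,:2]
C=np.array([589,115.])
for _ in range(10):
    r=np.linalg.norm(Q-C,axis=1); G=Q[abs(r-61)<5]
    A=np.c_[2*G,np.ones(len(G))]; s=np.linalg.lstsq(A,(G**2).sum(1),rcond=None)[0]; C=s[:2];R=np.sqrt(s[2]+C@C)
print('circle',C,R,len(G))
r=np.linalg.norm(Q-C,axis=1);a=np.degrees(np.arctan2(*(Q-C).T[::-1]))
for t in(150,30,-90):
    k=(r>66)&(abs(a-t)<25); print(t,(a[k].min()+a[k].max())/2,np.mean(a[k]),r[k].max())
```

```text
c plane [587.8 116.9 150.5] depth [587.9 116.9 148.1] triS (array([588.3, 116. , 149. ]), np.float64(2.1217084256249326)) triD (array([588.5, 116.7, 147.8]), np.float64(1.2421544929552528))
t1 plane [533.  149.  150.5] depth [532.9 149.1 149.9] triS (array([531.7, 150.6, 154.5]), np.float64(5.766792619986367)) triD (array([532.3, 149.5, 146.6]), np.float64(0.09957542225646851))
t2 plane [646.3 150.2 150.5] depth [646.6 150.4 149.4] triS (array([648. , 150.4, 145.1]), np.float64(1.2517150756337092)) triD (array([650.2, 150.6, 145.4]), np.float64(4.972220716551325))
t3 plane [588.8  49.2 150.5] depth [588.8  49.  149.9] triS (array([588.9,  47.3, 148.3]), np.float64(2.3377127453709576)) triD (array([590.4,  47.4, 145.7]), np.float64(3.1199701343223256))
1 [  161     0   227   206 21094]
circle [588.6 116.9] 60.33916627369069 482
150 150.0667451592785 145.53080474595444 68.53187679928477
30 30.108310857108137 30.03389691673526 80.26172225666626
-90 -90.056972802084 -90.16261172626083 80.51540882190038
```

>>> step_arm --commands '[22,59,40,0,255,22,59,80,0,255,22,59,92,0,255,22,59,92,0,255,22,59,96,0,255,22,59,98,0,255,22,59,100,0,255,22,59,102,0,255]'

```text
time: 2.7
eef_pos: [648.8, 152.3, 148.8]
tcp_rot: [0.225, 0.974, -0.001, -0.001]
force: [-0.4, -0.1, 4.1]
finger_gap: -0.0
```

>>> step_arm --commands '[0,0,2,0,255,0,0,4,0,255,0,0,5,0,255,0,0,6,0,255,0,0,7,0,255,0,0,8,0,255,0,0,8,0,255]'

```text
time: 3.58
eef_pos: [649.1, 152.3, 142.9]
tcp_rot: [0.225, 0.974, -0.001, -0.0]
force: [-3.8, -0.8, 10.6]
finger_gap: 0.4
```

>>> step_arm --commands '[0,0,2,0,255,0,0,4,0,255,0,0,5,0,255,0,0,5,0,255]'

```text
time: 4.08
eef_pos: [649.2, 152.4, 142.6]
tcp_rot: [0.225, 0.974, -0.001, 0.0]
force: [-11.4, -0.2, 23.6]
finger_gap: -0.0
```

>>> step_arm --commands '[0,0,6,0,255,0,0,8,0,255,0,0,8,0,255]'

```text
time: 4.45
eef_pos: [649.3, 152.4, 142.4]
tcp_rot: [0.224, 0.974, -0.001, 0.001]
force: [-18.8, -2.9, 36.9]
finger_gap: 0.1
```

>>> step_arm --commands '[0,0,-15,0,255,0,0,-28,0,255,4,-60,-28,0,255,8,-121,-28,0,255,8,-121,-20,0,255,8,-121,-14,0,255,8,-121,-10,0,255,8,-121,-8,0,255,8,-121,-6,0,255]'

```text
time: 5.58
eef_pos: [589.8, 47.9, 149.3]
tcp_rot: [0.224, 0.975, -0.001, 0.001]
force: [-2.6, 1.3, 3.9]
finger_gap: 0.0
```

>>> step_arm --commands '[0,0,2,0,255,0,0,4,0,255,0,0,6,0,255,0,0,7,0,255,0,0,8,0,255,0,0,8,0,255]'

```text
time: 6.32
eef_pos: [590.1, 47.8, 143.2]
tcp_rot: [0.224, 0.975, -0.001, 0.001]
force: [-5.9, -0.1, 11.5]
finger_gap: 0.1
```

>>> step_arm --commands '[0,0,4,0,255,0,0,6,0,255,0,0,8,0,255,0,0,9,0,255,0,0,9,0,255]'

```text
time: 6.95
eef_pos: [590.4, 47.8, 142.5]
tcp_rot: [0.223, 0.975, -0.001, 0.002]
force: [-23.5, 1.5, 46.2]
finger_gap: 0.1
```

>>> step_arm --commands '[0,0,-15,0,255,0,0,-28,0,255,50,33,-28,0,255,102,66,-28,0,255,102,66,-20,0,255,102,66,-14,0,255,102,66,-10,0,255,102,66,-8,0,255,102,66,-6,0,255]'

```text
time: 8.07
eef_pos: [528.0, 151.0, 148.4]
tcp_rot: [0.224, 0.975, -0.001, 0.002]
force: [-1.6, 0.6, 2.8]
finger_gap: 0.1
```

>>> step_arm --commands '[0,0,2,0,255,0,0,4,0,255,0,0,6,0,255,0,0,7,0,255,0,0,8,0,255,0,0,8,0,255]'

```text
time: 8.82
eef_pos: [528.0, 150.8, 142.0]
tcp_rot: [0.224, 0.975, -0.002, 0.002]
force: [-5.5, -0.8, 10.7]
finger_gap: -0.1
```

>>> step_arm --commands '[0,0,4,0,255,0,0,6,0,255,0,0,8,0,255,0,0,9,0,255,0,0,9,0,255]'

```text
time: 9.45
eef_pos: [528.3, 150.9, 141.7]
tcp_rot: [0.223, 0.975, -0.002, 0.002]
force: [-29.1, -4.5, 52.7]
finger_gap: 0.3
```

>>> step_arm --commands '[0,0,-20,0,255,0,0,-50,0,255,-50,-2,-90,0,255,-100,-5,-118,0,255,-108,-5,-118,0,255,-108,-5,-118,0,255,-108,-5,-118,0,255]'

```text
time: 10.32
eef_pos: [621.5, 100.8, 258.5]
tcp_rot: [0.223, 0.975, -0.002, 0.0]
force: [-0.1, 0.4, 0.1]
finger_gap: 0.1
```

Run:
```python
from h import *
from bench import status
np.set_printoptions(precision=1,suppress=True)
s=status.read_state();print(s['time'],s['eef_pos'],s['force'])
c=vision.calibration("wrist"); p,d=vision.camera("wrist")
cv2.imwrite("pics/w2.png",p[:,:,::-1])
def stats(c,d,r,ang,z):
    P=np.array([588.5+r*np.cos(np.radians(ang)),116.7+r*np.sin(np.radians(ang)),z]); u,v=np.round(proj(c,P)).astype(int)
    zs=[]
    for i in range(-4,5):
        for j in range(-4,5):
            if 0<=v+i<420 and 0<=u+j<560 and d[v+i,u+j]>0:
                o,q=ray(c,u+j,v+i); zs.append((o+q*d[v+i,u+j])[2])
    return (u,v),np.median(zs) if zs else None
for n,a in(('t1',150),('t2',30),('t3',-90)): print(n,stats(c,d,70,a,142))
for a in range(0,360,30): print(a,stats(c,d,53,a,142))
import json
c1=json.load(open('pics/w1.json'));d1=np.load('pics/w1.npy')
print('before');
for a in range(0,360,60): print(a,stats(c1,d1,53,a,150.5))
print(stats(c,d,100,100,115),stats(c1,d1,100,100,115))
for n in('scene','side'):
    q,_=vision.camera(n); cv2.imwrite(f"pics/{n}2.png",q[:,:,::-1])
```

```text
10.325 [621.5 100.8 258.5] [-0.1  0.4  0.1]
t1 ((np.int64(285), np.int64(41)), np.float64(141.80666381823346))
t2 ((np.int64(357), np.int64(203)), np.float64(141.44173291563533))
t3 ((np.int64(189), np.int64(190)), np.float64(141.66186296780927))
0 ((np.int64(308), np.int64(214)), np.float64(141.62414816511227))
30 ((np.int64(338), np.int64(190)), np.float64(141.36860642938518))
60 ((np.int64(352), np.int64(154)), np.float64(141.39400830978138))
90 ((np.int64(347), np.int64(114)), np.float64(141.33226305917339))
120 ((np.int64(321), np.int64(82)), np.float64(141.42869423148719))
150 ((np.int64(283), np.int64(68)), np.float64(141.25986231674437))
180 ((np.int64(242), np.int64(76)), np.float64(141.3538884734051))
210 ((np.int64(212), np.int64(104)), np.float64(141.5349613219929))
240 ((np.int64(201), np.int64(142)), np.float64(141.19661035609937))
270 ((np.int64(210), np.int64(180)), np.float64(141.36305409184303))
300 ((np.int64(235), np.int64(208)), np.float64(141.3083693449309))
330 ((np.int64(271), np.int64(220)), np.float64(141.41505524639484))
before
0 ((np.int64(312), np.int64(186)), np.float64(149.60266079745597))
60 ((np.int64(360), np.int64(119)), np.float64(149.5797043496374))
120 ((np.int64(326), np.int64(40)), np.float64(149.81961845136308))
180 ((np.int64(239), np.int64(34)), np.float64(149.523267429807))
240 ((np.int64(194), np.int64(108)), np.float64(149.48652102131615))
300 ((np.int64(233), np.int64(181)), np.float64(149.56698477973538))
((np.int64(387), np.int64(64)), np.float64(114.31123249224584)) ((np.int64(392), np.int64(27)), np.float64(114.4092453885699))
```

View pics/w2.png

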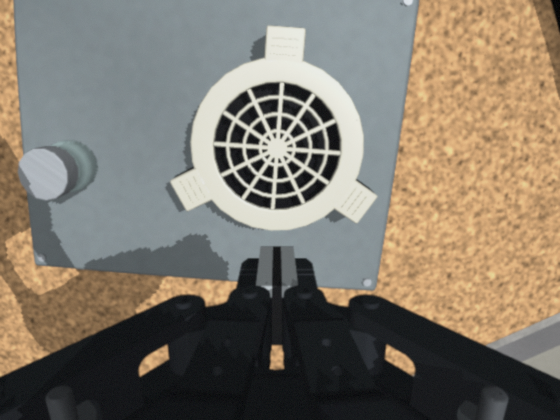

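View pics/side2.png

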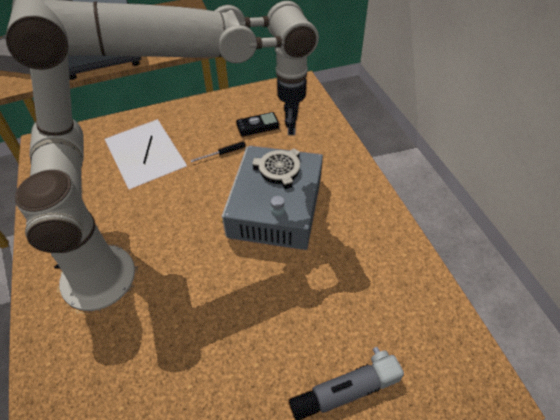

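The wrist picture shows all three tabs, at (285,41), (357,203) and (189,190), level with the rim. The side picture shows the jar at (278,203) and the bench items where they were.

```bash
python3 -c "
from bench import workorder; print(workorder.job_done())"
```

```text
the job is handed in; nothing more can be done
None
```

I pressed tabs 2, 3 and 1 in that order with the closed fingertips. Each one gave way and then stopped hard at about 142 mm, at 37, 46 and 53 N of upward force. I then lifted the arm clear and handed the job in at about 10.5 s.

**Cover height:** In the last wrist depth image the tab tops read 141.4 to 141.8 mm and the rim 141.2 to 141.6 mm all round. The rim had read about 149.6 mm before. That is level within about 0.6 mm, and a drop of about 8.2 mm against the 8.5 mm in the text. The depth readings run about 0.7 mm low throughout, so I took that as agreement.

**Other items:** By eye in the last wrist and side pictures, the jar and the bench items stand where they were; I did not measure them again.

**Disagreements:** My first two-view points for the tabs differed by up to 6 mm between the cameras. I used the wrist image's circle fit and tab angles instead, which matched the given sizes and the 120 degree spacing. While pressing, a sideways force of 19 to 29 N also built up, and the cover was not seen to move from it.

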